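Take a reflectance reading: key sequence, then draw out and hold the reading arm

TASK

Take a reading with the bench reflectance meter: press its keys one at a time, first the round key (wake), then the square key (white reference, taken while the head is still parked over the white tile), then the long key (start). Then pinch the grip on top of the reading head so that the lock button in its side is squeezed in, and draw the spring-loaded arm out over the dish to the 100 mm mark, the second full-width line on the arm, which must stand at the mouth of the sleeve. Finish still squeezing and holding the arm there, without letting go, and leave the sample dish, the spare dishes, the beaker and the flask where they stand.

Things in the scene. Friction and masses are not known exactly. Their poses are not given: they have to be found in the camera images.
- meter: bench reflectance meter, fixed, white. Origin on the counter under its 117 x 310 x 16 mm base plate (own x -55 to 62, y -155 to 155 mm); own z up, own y from the sample end (-y) to the column (+y), own x away from the robot. Keypad 34 mm high along the robot's side (x -117 to -55, y -86 to 86). White tile at (12, 5), dish at (12, -95); the arm's axis lies at x 12
- read_arm (a joint): how far the arm is drawn out, m: 0 = parked over the white tile, 0.125 = stop; it slides along the meter's own -y. A spring pulls it home (1.5 N parked, 5.5 N at 0.100). Parked, its catch locks it in the sleeve until the lock button is in by 4.7 mm or more. Let go while out, it springs back to about 0.019, where the catch meets the mouth (squeeze again to go home)
- head_grip (a point): centre of the grip on the reading head, z 152 mm; moves with the arm. The head is a white box 46 x 50 mm, top at z 130; the grip on it is 26 mm thick (meter's own x), 34 mm long (own y), rises to z 172 and is free all round. Pinch it from above, fingers closing along the meter's own x, one on the plain ribbed face, one on the lock button. Axes as the meter
- lock_button (a joint): travel of the lock button, m: 0 = out (locked), 0.0055 = fully in. Round spring button, 20 mm across, in the grip's face towards the robot (own -x), at the height of point head_grip, 7 mm proud of that face. Moves along own +x; 3 N to start, 9 N fully in, then 1.5 mm proud (squeezed grip 27.5 mm thick). A pinch of 20 N or more on the grip holds it in
- mark_100 (a point): middle of the 100 mm mark on the top of the arm (z 114): the second of the two dark lines that run across the full 26 mm width of the steel bar; the first is the 50 mm line, short lines stand every 10 mm. Hidden in the sleeve while parked. Axes as the meter
- sleeve_mouth (a point): middle of the top edge of the mouth of the sleeve (z 119), the level aluminium tube, 36 mm wide, out of which the arm comes; it runs from here (own y 40 mm) back through the column to own y 197 mm. The 100 mm mark is at the mouth when joint read_arm = 0.100. Axes as the meter
- key_round (a joint): travel of the ROUND key (wake), 26 mm across, the left one seen from the keypad's side, m: 0 = up, 0.005 = fully down; a spring key that takes 1.5 N to start and 4.5 N to go fully down and comes up again when let go
- key_round_top (a point): centre of the top face of the ROUND key (wake), 26 mm across, the left one seen from the keypad's side; 41 mm above the counter when up, 7 mm proud of the keypad; the keys stand 44 mm apart along the meter's own y, 75 mm nearer the robot than the near face of the reading head
- key_square (a joint): travel of the SQUARE key (white reference), 24 mm, in the middle, m: 0 = up, 0.005 = fully down; a spring key that takes 1.5 N to start and 4.5 N to go fully down and comes up again when let go
- key_square_top (a point): centre of the top face of the SQUARE key (white reference), 24 mm, in the middle; 41 mm above the counter when up, 7 mm proud of the keypad; the keys stand 44 mm apart along the meter's own y, 75 mm nearer the robot than the near face of the reading head
- key_long (a joint): travel of the LONG key (start), 34 mm along the row by 20 mm, the right one, m: 0 = up, 0.005 = fully down; a spring key that takes 1.5 N to start and 4.5 N to go fully down and comes up again when let go
- key_long_top (a point): centre of the top face of the LONG key (start), 34 mm along the row by 20 mm, the right one; 41 mm above the counter when up, 7 mm proud of the keypad; the keys stand 44 mm apart along the meter's own y, 75 mm nearer the robot than the near face of the reading head
- sample_dish: flat clear petri dish with lid, 90 mm across, 15 mm high, loose between four small lugs on the base plate, its top 31 mm above the counter; the head passes 21 mm above it. Origin: centre of its underside
- spare_dishes: bystander: two stacked clear petri dishes, 90 mm across, 31 mm high, on the counter in front of the small vials. Origin: centre of its underside
- flask: bystander: conical glass flask, 72 mm across, 115 mm high, behind the meter. Origin: centre of its underside
- beaker: bystander: glass beaker, 74 mm across, 85 mm high, behind the small vials. Origin: centre of its underside

How it is judged:
On the way, in this order (a step that is already met when the one before it is completed fails the run):
1. the round key is pressed alone, with the arm parked (value of joint key_round above 0.0033 m and value of joint each of key_square, key_long below 0.0015 m and value of joint read_arm below 0.006 m), for 0.1 s.
2. then the square key is pressed alone, with the arm parked (value of joint key_square above 0.0033 m and value of joint each of key_round, key_long below 0.0015 m and value of joint read_arm below 0.006 m), for 0.1 s.
3. then the long key is pressed alone, with the arm parked (value of joint key_long above 0.0033 m and value of joint each of key_round, key_square below 0.0015 m and value of joint read_arm below 0.006 m), for 0.1 s.
4. then the lock button is squeezed in while the arm is still parked (value of joint lock_button above 0.0045 m and value of joint read_arm below 0.006 m), for 0.1 s.
At the end, for the whole second after the job is handed in: the arm is held still (under 10 mm/s) at 100 mm, within 4 mm, by the fingers, which press the lock button in (more than 4.5 mm, more than 4 N); all keys are up and the sample dish is within 10 mm of where it was (value of joint read_arm between 0.096 and 0.104 m and value of joint lock_button between 0.0045 and 1 m and velocity of joint read_arm between -0.01 and 0.01 m/s and contact force between lock_button and the fingers above 4 N and value of joint each of key_round, key_square, key_long below 0.0015 m and distance of sample_dish from where it was at the start of the episode below 0.01 m); the arm keeps its last pose, push and grip.
It fails at once if two keys are down together (value of joint each of key_round, key_square above 0.0025 m or value of joint each of key_square, key_long above 0.0025 m or value of joint each of key_round, key_long above 0.0025 m).
It fails at once if the sample dish is pushed by more than 10 mm (distance of sample_dish from where it was at the start of the episode above 0.01 m).
It fails at once if a bystander is pushed by more than 25 mm (distance of any of spare_dishes, flask, beaker from where it was at the start of the episode above 0.025 m).
It also fails if it takes over 48 s, if anything falls off the work surface, if the arm or the gripper's body presses on something with over 40 N, if the wrist force passes 120 N, or if a joint passes its speed limit or range.

ROBOT

A 6-joint arm with a two-finger parallel gripper is mounted at the origin on a cart in front of the work surface, level with it; the furniture and walls round the work are solid. World frame = base frame: x ahead of the robot, y to its left, z up, the work surface at z = 0. Lengths are in m, angles in rad, forces in N, time in s.
With the tool pointing down it reaches from about 0.225 to 0.725 m from the base axis. Payload 3.1 kg.
Tool frame: the origin (TCP) lies between the finger pads; the fingertips stand 11 mm ahead of it and the grasp point (between the pads) lies 8 mm behind it; y points along the fingers, z is the direction in which the jaws open and shut, and the axes are right-handed (so a half turn about y gives the same grasp; the last joint's range is limited). The gripper opens to 85 mm and grips with 20 to 120 N. Pads are 22 mm wide; open, the fingers measure 114 mm over their backs; the gripper's body (76 mm by 85 mm) begins 54 mm behind the grasp point. The pads swing forward as they close: fully open they stand 13 mm farther back than shut.
Start: joints at [-1.459, 0.048, 0.099, 1.622, 0, 1.443], TCP at [0.125, -0.51, 0.242] pointing down, gripper open.
Joint ranges: [-2.91, 2.91], [-0.99, 1.94], [-1.21, 1.42], [-2.12, 2.29], [-1.49, 1.47], [-3.14, 3.14]. Speed limits (rad/s): [2.79, 2.79, 3.14, 3.14, 3.14, 3.14].

INTERFACE

Orientations are given as a unit quaternion [x, y, z, w].
In Python, from workcell import manip, capture, hand_in gives the robot as it stands.
- The arm moves only by the tool arm_command, never from a script. Its argument "steps" is text: rows parted by semicolons, each of 7 numbers parted by spaces: the opening, from -1 (shut) to 1 (fully open), then the shift along the world's x, y, z in m, then the turn, a rotation vector about the world's x, y, z in degrees. A call has 1 to 5 rows; each row shifts and turns the commanded pose from where the row before left it; what a row does not reach is not made up. A row lasts 1/10 s, in which the tool goes at most 50 mm and 8.59 degrees, less where a joint would pass 70% of its speed; a pose out of reach is approached as far as the arm can. A call with a gripper value outside its range is refused whole. The fingers move at their own pace and stop on an object; "squeeze" is the grip in N (left out, the last holds). Time passes only in rows, so rows that do not move let the fingers close. It gives the time, the measured TCP pose, the force and the opening at its end, in the units of the state.
- manip.sense(): the state, without advancing time (a new reading comes with each control period).
- capture(name): name is "scene" or "top" or "wrist"; returns a dict with "frame" (400x640x3 uint8, blue, green, red), "K" (3x3 intrinsics, pixels), "k1" (the pictures are not rectified: a ray, as slopes to the right and down, at radius r is drawn at 1 + k1 r^2 times it, then the intrinsics apply), "R" (3x3) and "t" (3): a world point X has camera coordinates R X + t. Camera axes: x right, y down, z forward; pixel columns grow to the right and rows downward; lengths in m; the calibration is good to about 2 mm. A picture is of the moment at which its call begins. There is no depth.
- hand_in(): hands the job in, once; it reports no verdict.
The state is a dict: "t": time; "qpos": joint angles; "qd": joint speeds; "tau": joint torques, N m; "eef_pos": TCP position; "orientation": TCP orientation; "ft_force": force on the tool from outside, world axes, zero at the start; "moment": the same for the moment, N m; "opening": opening from 0.0 (shut) to 1.0 (fully open).
Only numpy, scipy, OpenCV 4.12 (cv2) and the standard library are available. Lean on these libraries where they do the work, as an engineer would, in place of code of your own. Each camera call takes 0.05 s, during which the arm holds its last target. There are 200 camera calls.

## Working session

There is one attempt and no reset: what is moved stays moved. The work goes in short steps, Python scripts to look and compute and a tool call to move; the robot and the scene stay as the last step left them, time stands still between calls to the robot, and variables do not carry over. Pictures are saved under pics/ and viewed, about 8 in all and at most 12, crops included, and the job is handed in when it is done.

Besides the shell and the picture viewer there is one more tool, called after "Call:" by a JSON object that holds its "fn" and its "kwargs", one argument or row to a line. arm_command: Moves the arm, as the interface text tells. Its arguments: {"type":"object","properties":{"steps":{"type":"string"},"squeeze":{"type":"number"}},"required":["steps"]}

```bash
mkdir -p pics; cat > h.py <<'E'
import numpy as np, cv2
from workcell import manip, capture, hand_in
def snap(cam,name,crop=None,s=1):
    c=capture(cam); f=c["frame"]; np.savez(f"pics/{name}.npz",K=c["K"],k1=c["k1"],R=c["R"],t=c["t"],f=f)
    if crop: x0,y0,x1,y1=crop; f=f[y0:y1,x0:x1]
    cv2.imwrite(f"pics/{name}.png",cv2.resize(f,None,fx=s,fy=s,interpolation=cv2.INTER_CUBIC))
def ray(name,px):
    c=np.load(f"pics/{name}.npz"); K=c["K"];k1=float(c["k1"])
    d=np.array([(px[0]-K[0,2])/K[0,0],(px[1]-K[1,2])/K[1,1]]); u=d.copy()
    for _ in range(20): u=d/(1+k1*(u@u))
    return -c["R"].T@c["t"], c["R"].T@np.array([u[0],u[1],1])
def onz(name,px,z):
    o,d=ray(name,px); return o+d*(z-o[2])/d[2]
def proj(name,X):
    c=np.load(f"pics/{name}.npz"); p=c["R"]@np.array(X)+c["t"]; u=p[:2]/p[2]; u=u*(1+float(c["k1"])*(u@u))
    return u*[c["K"][0,0],c["K"][1,1]]+c["K"][:2,2]
E
python3 -c "
from h import *
s=manip.sense();print(s)
snap('top','top0',None,1.25);snap('scene','sc0',None,1.25)"
```

```text
{'t': 0.0, 'qpos': array([-1.45882876e+00,  4.87666383e-02,  9.75594186e-02,  1.62201357e+00,
        1.17706350e-05,  1.44299529e+00]), 'qd': array([ 2.36373632e-04, -1.29001958e-04,  5.96698569e-04, -3.78651759e-04,
        8.43166259e-05, -2.07180187e-03]), 'tau': array([-1.92522297e-03, -3.38786960e+01,  3.20012283e+01,  2.04205391e-02,
       -7.75052513e-05,  1.12369318e-05]), 'eef_pos': array([ 0.12459868, -0.50937948,  0.24108963]), 'orientation': array([-0.08455707,  0.70288811, -0.70117388,  0.08457897]), 'ft_force': array([-0.55217197, -0.00175458, -0.49034105]), 'moment': array([-0.00747185, -0.02311892,  0.07809769]), 'opening': 1.0019904868229237}
```

View pics/top0.png

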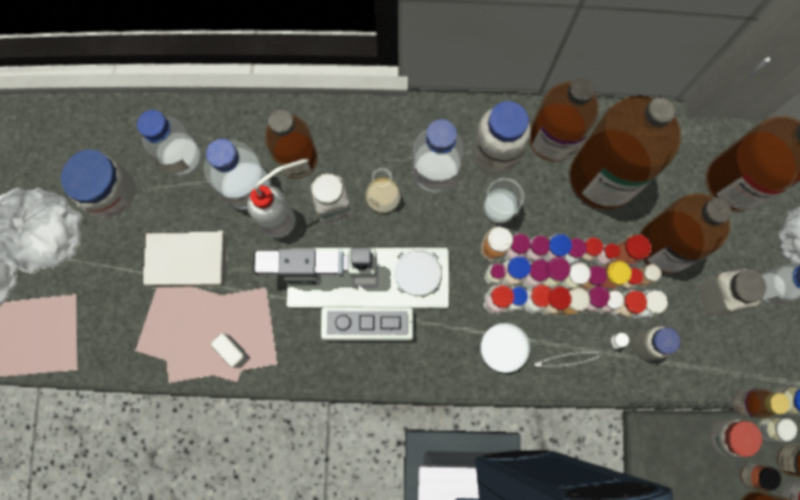

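View pics/sc0.png

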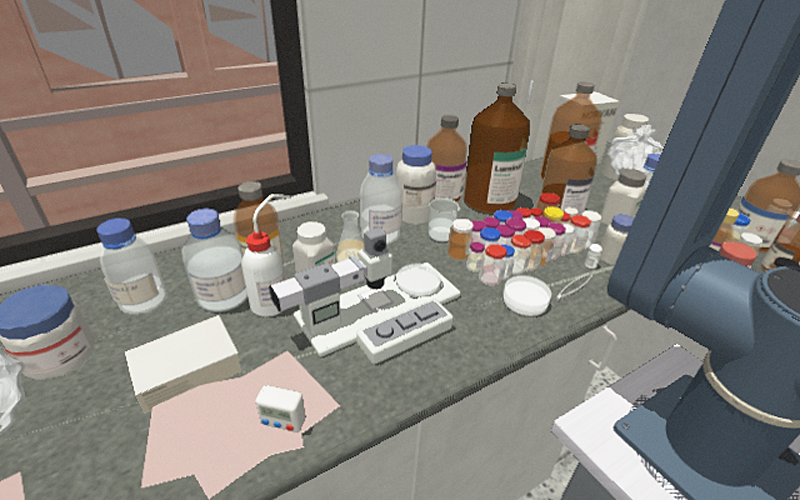

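The top view shows the keys (display px) near (343,322), (367,322) and (390,322), the grip near (361,260), the dish at (418,272) and the sleeve at x≈255-340. I'll enlarge that area.

```bash
python3 -c "
from h import *
f=np.load('pics/top0.npz')['f'][190:280,200:370]
cv2.imwrite('pics/crop0.png',cv2.resize(f,None,fx=4.7,fy=4.7,interpolation=cv2.INTER_CUBIC))
for p in [(343,322),(367,322),(390,322)]: print(onz('top0',np.array(p)/1.25,.041))
print(onz('top0',(0,0),0),ray('top0',(320,200)))
"
```

```text
[0.40850246 0.30710633 0.041     ]
[0.40987751 0.26276422 0.041     ]
[0.4111542  0.22033247 0.041     ]
[1.12926893 1.15683666 0.        ] (array([0.28518561, 0.19930827, 1.20906773]), array([ 0.21932191,  0.00543355, -0.97568219]))
```

View pics/crop0.png

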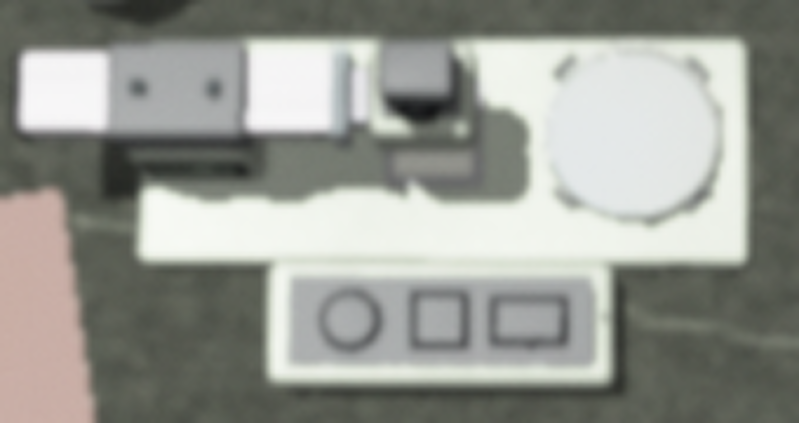

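```bash
cat > fit.py <<'E'
from h import *
from scipy.optimize import least_squares
O=[((350,319),(-86,44,41)),((440,320),(-86,0,41)),((528,321),(-86,-44,41)),((748,39),(62,-155,16)),((748,265),(-55,-155,16)),((138,263),(-55,155,16)),((634,133),(12,-95,31)),((268,384),(-117,86,34)),((612,385),(-117,-86,34))]
px=[(np.array(a)+.5)/4.7+[200,190]-.5 for a,_ in O]; M=np.array([b for _,b in O])/1e3
def W(p,X):
    c,s=np.cos(p[2]),np.sin(p[2]); return np.array([p[0]+c*X[0]-s*X[1],p[1]+s*X[0]+c*X[1],X[2]])
def r(p): return np.concatenate([proj('top0',W(p,m))-q for m,q in zip(M,px)])
S=least_squares(r,[.5,.26,0],loss='soft_l1',f_scale=.5); p=S.x
if __name__=="__main__":
    print(p,np.degrees(p[2])); print(r(p).reshape(-1,2).round(2))
    for n,X in dict(round=(-86,44,41),sq=(-86,0,41),long=(-86,-44,41),grip=(12,5,152),mouth=(12,40,119)).items(): print(n,W(p,np.array(X)/1e3).round(4))
E
python3 fit.py
```

```text
[0.49537446 0.26596128 0.02467664] 1.413867114232139
[[ 0.01  0.19]
 [-0.1   0.1 ]
 [ 0.25 -0.01]
 [ 0.03  0.04]
 [ 0.59  0.15]
 [-0.26 -0.14]
 [-0.36 -0.86]
 [-0.67 -0.08]
 [ 0.53  0.17]]
round [0.4083 0.3078 0.041 ]
sq [0.4094 0.2638 0.041 ]
long [0.4105 0.2199 0.041 ]
grip [0.5072 0.2713 0.152 ]
mouth [0.5064 0.3062 0.119 ]
```

```bash
python3 -c "
from h import *
from scipy.spatial.transform import Rotation as R
q=manip.sense()['orientation'];m=R.from_quat(q).as_matrix();print(m.round(3)); print(np.degrees(np.arctan2(m[1,2],m[0,2])))"
```

```text
[[-0.971 -0.     0.237]
 [-0.237  0.002 -0.971]
 [-0.    -1.    -0.002]]
-76.26173404302592
```

Call:
{"fn": "arm_command", "kwargs": {
  "steps": "-1 0 0 0.03 0 0 0; -1 0.02 0.04 0.02 0 0 0; -1 0.03 0.04 0 0 0 0; -1 0.03 0.04 0 0 0 0; -1 0.03 0.04 0 0 0 0"
}}

```text
t: 0.6
eef_pos: [0.2353, -0.3484, 0.292]
orientation: [-0.084, 0.702, -0.702, 0.084]
ft_force: [0.4, -0.2, 0.9]
opening: 0.144
```

Call:
{"fn": "arm_command", "kwargs": {
  "steps": "-1 0.025 0.04 0 0 0 7.77; -1 0.02 0.045 0 0 0 7.77; -1 0.015 0.047 0 0 0 7.77; -1 0.015 0.047 0 0 0 7.77; -1 0.01 0.048 0 0 0 7.77"
}}

```text
t: 1.1
eef_pos: [0.3199, -0.1211, 0.2917]
orientation: [-0.315, 0.633, -0.633, 0.315]
ft_force: [1.3, 0.9, 1.0]
opening: -0.0
```

Call:
{"fn": "arm_command", "kwargs": {
  "steps": "-1 0.01 0.048 0 0 0 7.77; -1 0.01 0.048 0 0 0 7.77; -1 0.01 0.048 0 0 0 7.77; -1 0.01 0.048 0 0 0 7.77; -1 0.01 0.048 0 0 0 7.77"
}}

```text
t: 1.6
eef_pos: [0.3694, 0.1192, 0.2921]
orientation: [-0.508, 0.492, -0.492, 0.508]
ft_force: [1.1, -1.3, 1.0]
opening: -0.001
```

Call:
{"fn": "arm_command", "kwargs": {
  "steps": "-1 0.01 0.045 0 0 0 0; -1 0.01 0.045 0 0 0 0; -1 0.01 0.045 0 0 0 0; -1 0 0 0 0 0 0; -1 0 0 0 0 0 0"
}}

```text
t: 2.1
eef_pos: [0.3991, 0.2526, 0.2912]
orientation: [0.508, -0.493, 0.493, -0.506]
ft_force: [0.1, -0.8, 0.5]
opening: -0.0
```

```bash
python3 -c "
from h import *
from scipy.spatial.transform import Rotation as R
s=manip.sense();q=s['orientation'];m=R.from_quat(q).as_matrix();print(s['t'],s['qpos'].round(3),s['eef_pos'],s['opening']); print(np.degrees(np.arctan2(m[1,2],m[0,2])),m[:,1].round(4))"
```

```text
2.1 [ 4.220e-01 -6.700e-02  8.300e-02  1.724e+00 -1.000e-03  1.966e+00] [0.39909883 0.25256732 0.29115949] -0.0003957704017194059
1.5813187819826282 [-0.0025 -0.0017 -1.    ]
```

Call:
{"fn": "arm_command", "kwargs": {
  "steps": "-1 0.004 0.03 -0.03 0 0 0; -1 0.005 0.025 -0.04 0 0 0; -1 0 0 -0.045 0 0 0; -1 0 0 -0.045 0 0 0; -1 0 0 -0.045 0 0 0"
}}

```text
t: 2.6
eef_pos: [0.4088, 0.3055, 0.0861]
orientation: [-0.506, 0.494, -0.494, 0.506]
ft_force: [-0.6, -0.8, 0.1]
opening: 0.002
```

Call:
{"fn": "arm_command", "kwargs": {
  "steps": "-1 0 0 -0.02 0 0 0; -1 0 0 0 0 0 0; -1 0 0 0 0 0 0"
}}

```text
t: 2.9
eef_pos: [0.409, 0.3059, 0.0681]
orientation: [-0.506, 0.494, -0.494, 0.506]
ft_force: [0.6, 0.3, 0.9]
opening: 0.0
```

```bash
python3 -c "
from h import *
print(manip.sense()['eef_pos'],manip.sense()['ft_force']); snap('wrist','w1',None,1.25)"
```

```text
[0.40902158 0.30593503 0.06806226] [0.58451679 0.280022   0.85203786]
```

View pics/w1.png

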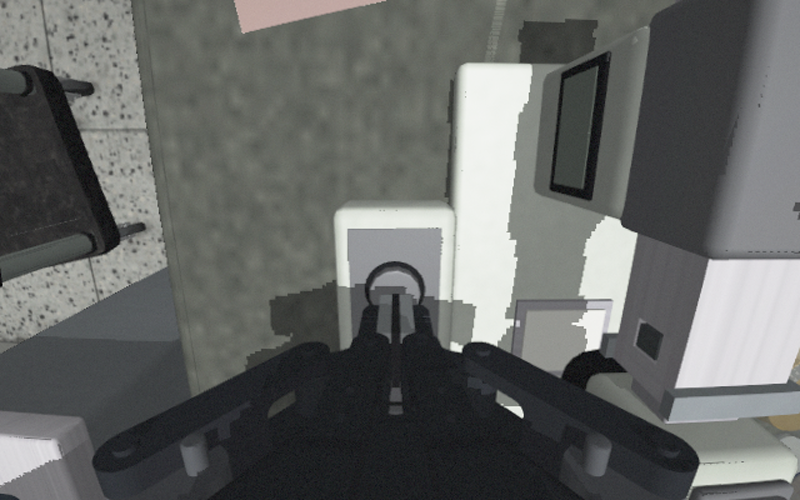

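The wrist view shows the closed fingertips at about (396,305), centred over the round key (ring centre ~(395,290)), so I'm pressing it.

Call:
{"fn": "arm_command", "kwargs": {
  "steps": "-1 -0.001 0.002 -0.014 0 0 0; -1 0 0 -0.007 0 0 0; -1 0 0 0 0 0 0; -1 0 0 0 0 0 0"
}}

```text
t: 3.35
eef_pos: [0.4093, 0.31, 0.0478]
orientation: [-0.505, 0.493, -0.494, 0.508]
ft_force: [0.6, 0.8, 3.4]
opening: 0.0
```

```bash
python3 -c "
from h import *
print(manip.sense()['eef_pos'],manip.sense()['ft_force'])"
```

```text
[0.40928289 0.30996402 0.04781034] [0.56360656 0.77101073 3.41858281]
```

Call:
{"fn": "arm_command", "kwargs": {
  "steps": "-1 0 0 -0.0015 0 0 0; -1 0 0 0 0 0 0; -1 0 0 0 0 0 0"
}}

```text
t: 3.65
eef_pos: [0.4093, 0.31, 0.047]
orientation: [-0.505, 0.493, -0.494, 0.508]
ft_force: [-0.0, -0.0, 8.6]
opening: -0.0
```

Call:
{"fn": "arm_command", "kwargs": {
  "steps": "-1 0 0 0.025 0 0 0; -1 0 0 0 0 0 0; -1 0 -0.046 0 0 0 0; -1 0 0 0 0 0 0; -1 0 0 0 0 0 0"
}}

```text
t: 4.15
eef_pos: [0.4067, 0.2621, 0.0684]
orientation: [0.507, -0.495, 0.494, -0.505]
ft_force: [0.1, -0.6, 0.5]
opening: 0.002
```

Call:
{"fn": "arm_command", "kwargs": {
  "steps": "-1 0 0 -0.015 0 0 0; -1 0 0 -0.010 0 0 0; -1 0 0 0 0 0 0; -1 0 0 0 0 0 0"
}}

```text
t: 4.55
eef_pos: [0.4083, 0.2639, 0.0469]
orientation: [-0.506, 0.493, -0.494, 0.507]
ft_force: [-2.7, -1.6, 10.6]
opening: -0.002
```

Square is bottomed too (10.6 N). Next is the long key.

Call:
{"fn": "arm_command", "kwargs": {
  "steps": "-1 0 0 0.025 0 0 0; -1 0 0 0 0 0 0; -1 0.002 -0.043 0 0 0 0; -1 0 0 0 0 0 0; -1 0 0 0 0 0 0"
}}

```text
t: 5.05
eef_pos: [0.4091, 0.2197, 0.0686]
orientation: [0.506, -0.494, 0.494, -0.506]
ft_force: [-0.1, 0.4, -1.4]
opening: 0.002
```

Call:
{"fn": "arm_command", "kwargs": {
  "steps": "-1 0 0 -0.015 0 0 0; -1 0 0 -0.010 0 0 0; -1 0 0 0 0 0 0; -1 0 0 0 0 0 0"
}}

```text
t: 5.45
eef_pos: [0.4104, 0.2211, 0.0469]
orientation: [-0.506, 0.493, -0.494, 0.507]
ft_force: [-3.1, -1.3, 13.1]
opening: -0.003
```

Call:
{"fn": "arm_command", "kwargs": {
  "steps": "-1 0 0 0.045 0 0 0; -1 0 0 0.045 0 0 0; 1 0 0 0.045 0 0 0; 1 0 0 0.045 0 0 0; 1 0.02 0.01 0.02 0 0 0"
}}

```text
t: 5.95
eef_pos: [0.4299, 0.2311, 0.2498]
orientation: [-0.505, 0.493, -0.494, 0.508]
ft_force: [0.3, 1.4, 1.3]
opening: 0.506
```

Call:
{"fn": "arm_command", "kwargs": {
  "steps": "1 0.04 0.02 0 0 0 0; 1 0.036 0.02 0 0 0 0; 1 0 0 0 0 0 0; 1 0 0 0 0 0 0; 1 0 0 0 0 0 0"
}}

```text
t: 6.45
eef_pos: [0.5047, 0.2702, 0.2444]
orientation: [0.507, -0.494, 0.493, -0.506]
ft_force: [0.1, -0.9, -0.0]
opening: 1.001
```

```bash
python3 -c "
from h import *
s=manip.sense();print(s['eef_pos'],s['ft_force'],s['opening']); snap('wrist','w2',None,1.25); snap('top','top1',(200,180,360,280),4)
from fit import *
for n in ('w2','top1'):
  for y in (-12,22):
    for X in ((-1,y,172),(25,y,172)): print(n,X,(proj(n,W(p,np.array(X)/1e3))*1.25 if n=='w2' else (proj(n,W(p,np.array(X)/1e3))-[200,180])*4).round(1))
"
```

```text
[0.50467615 0.27022439 0.24442422] [ 0.12591451 -0.91760155 -0.00335479] 1.0013171707326944
w2 (-1, -12, 172) [379.5 292.8]
w2 (25, -12, 172) [420.3 292.8]
w2 (-1, 22, 172) [378.8 241.2]
w2 (25, 22, 172) [421.4 241.1]
top1 (-1, -12, 172) [385.1 121.6]
top1 (25, -12, 172) [385.8  73. ]
top1 (-1, 22, 172) [320.  121.3]
top1 (25, 22, 172) [321.   72.7]
```

View pics/w2.png

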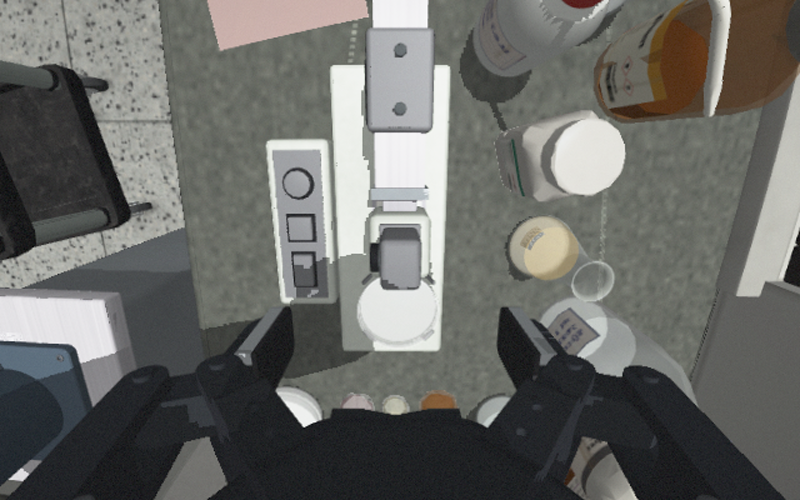

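The grip top spans columns 379-421 as predicted, but its rows (226 to ~280) sit above the prediction (241 to 293). I'll check the other features in an annotated crop.

```bash
python3 -c "
from h import *
from fit import *
z=np.load('pics/w2.npz');x0,y0,k=250,130,5
f=cv2.resize(z['f'][y0:y0+120,x0-50:x0+110],None,fx=k,fy=k,interpolation=cv2.INTER_CUBIC)
for i,X in enumerate([(-86,44,41),(-86,0,41),(-86,-44,41),(12,-95,31),(-6,40,119),(30,40,119),(-1,-12,172),(25,-12,172),(-1,22,172),(25,22,172),(-11,-20,130),(35,-20,130),(-11,30,130),(35,30,130),(-55,-155,16),(62,-155,16)]):
  q=proj('w2',W(p,np.array(X)/1e3)); u=((q-[x0-50,y0]+.5)*k).astype(int); cv2.drawMarker(f,u.tolist(),(0,0,255),0,12,1)
cv2.imwrite('pics/c2.png',f)
"
```

```text
(no output)
```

View pics/c2.png

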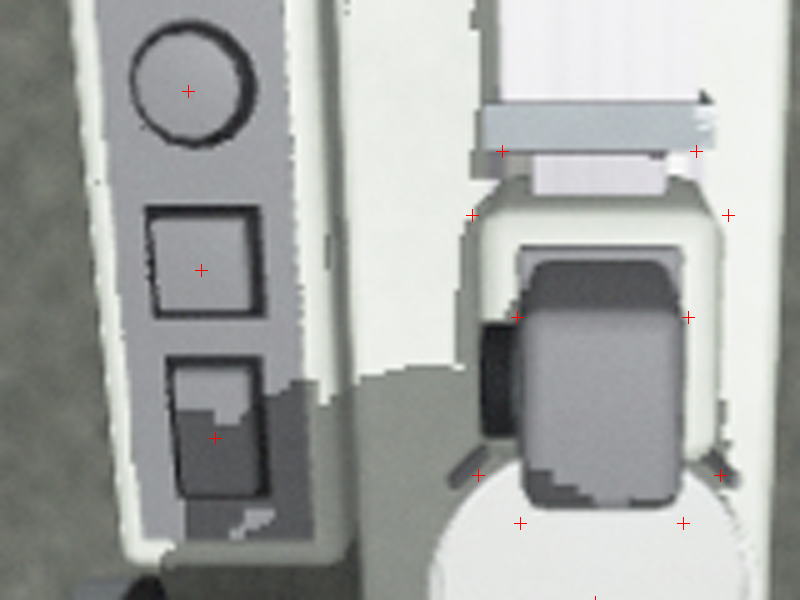

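Rotation and x agree, with y about 1-2 mm off (within calibration). I'll descend and settle before closing.

Call:
{"fn": "arm_command", "kwargs": {
  "steps": "1 0 0.001 -0.03 0 0 0; 1 0 0 -0.03 0 0 0; 1 0 0 -0.025 0 0 0; 1 0 0 0 0 0 0; 1 0 0 0 0 0 0"
}}

```text
t: 7.05
eef_pos: [0.505, 0.2708, 0.1608]
orientation: [-0.506, 0.494, -0.494, 0.506]
ft_force: [0.5, 0.4, -0.5]
opening: 0.999
```

```bash
python3 -c "
from h import *
s=manip.sense();print(s['eef_pos'],s['ft_force'],s['opening'])"
```

```text
[0.50500779 0.27075128 0.16079525] [ 0.46805003  0.37440193 -0.51262875] 0.9990884130354798
```

Call:
{"fn": "arm_command", "kwargs": {
  "steps": "1 0.0015 0.001 -0.0145 0 0 0; 1 0 0 0 0 0 0; 0 0 0 0 0 0 0; -0.2 0 0 0 0 0 0; -0.2 0 0 0 0 0 0",
  "squeeze": 35
}}

```text
t: 7.55
eef_pos: [0.5075, 0.2722, 0.1459]
orientation: [-0.506, 0.494, -0.494, 0.507]
ft_force: [-0.5, -0.2, -0.6]
opening: 0.518
```

Call:
{"fn": "arm_command", "kwargs": {
  "steps": "-1 0 0 0 0 0 0; -1 0 0 0 0 0 0; -1 0 0 0 0 0 0; -1 0 0 0 0 0 0"
}}

```text
t: 7.95
eef_pos: [0.5069, 0.2722, 0.1461]
orientation: [-0.506, 0.494, -0.493, 0.506]
ft_force: [-2.2, 0.3, 5.5]
opening: 0.314
```

```bash
python3 -c "
from h import *
s=manip.sense();print(s['eef_pos'],s['ft_force'],s['moment'],s['opening'],s['opening']*85)"
```

```text
[0.50694179 0.27215624 0.14611361] [-2.20824629  0.28681043  5.47670647] [-0.12231793  1.06617762  0.03500249] 0.314409752546206 26.724828966427513
```

Opening is 26.7 mm, so the button is in. I'm drawing the arm out along the meter's -y.

Call:
{"fn": "arm_command", "kwargs": {
  "steps": "-1 0 0 0 0 0 0; -1 0 0 0 0 0 0; -1 0.0001 -0.005 0 0 0 0; -1 0.0003 -0.01 0 0 0 0; -1 0.0003 -0.01 0 0 0 0",
  "squeeze": 45
}}

```text
t: 8.45
eef_pos: [0.5076, 0.2482, 0.1461]
orientation: [-0.506, 0.494, -0.493, 0.507]
ft_force: [-1.9, 3.5, 5.0]
opening: 0.312
```

```bash
python3 -c "
from h import *
s=manip.sense();print(s['eef_pos'],s['ft_force'],s['moment'],s['opening']*85)"
```

```text
[0.50755411 0.24819081 0.14610272] [-1.87888489  3.46165621  5.04593509] [ 0.53770051  1.12874536 -0.00126211] 26.51900538374466
```

The spring force is 3.5 N and the arm is coming out, so I'll continue to about 97 mm.

Call:
{"fn": "arm_command", "kwargs": {
  "steps": "-1 0.0004 -0.015 0 0 0 0; -1 0.0004 -0.015 0 0 0 0; -1 0.0004 -0.015 0 0 0 0; -1 0.0003 -0.01 0 0 0 0; -1 0.0003 -0.01 0 0 0 0"
}}

```text
t: 8.95
eef_pos: [0.5093, 0.1835, 0.1461]
orientation: [-0.505, 0.495, -0.492, 0.508]
ft_force: [-1.8, 6.2, 5.7]
opening: 0.314
```

Call:
{"fn": "arm_command", "kwargs": {
  "steps": "-1 0.0002 -0.008 0 0 0 0; -1 0 0 0 0 0 0; -1 0 0 0 0 0 0; -1 0 0 0 0 0 0"
}}

```text
t: 9.35
eef_pos: [0.5095, 0.1756, 0.1461]
orientation: [-0.506, 0.494, -0.492, 0.507]
ft_force: [-2.3, 4.3, 5.6]
opening: 0.31
```

```bash
python3 -c "
from h import *
s=manip.sense();print(s['eef_pos'],s['ft_force'],s['moment'],s['opening']*85)
from fit import *
snap('wrist','w3',(240,60,400,180),5); snap('top','top3',(200,180,360,280),5)
for a in (0,50,100):
  X=W(p,np.array((12,40,119))/1e3); print(proj('w3',X),proj('top3',X))
"
```

```text
[0.50945464 0.17556691 0.14610652] [-2.26946723  4.29875892  5.55766835] [0.71304545 1.13222327 0.00324878] 26.34363382757277
[3.16864260e+02 2.46127323e-01] [273.77191287 209.29400519]
[3.16864260e+02 2.46127323e-01] [273.77191287 209.29400519]
[3.16864260e+02 2.46127323e-01] [273.77191287 209.29400519]
```

View pics/w3.png

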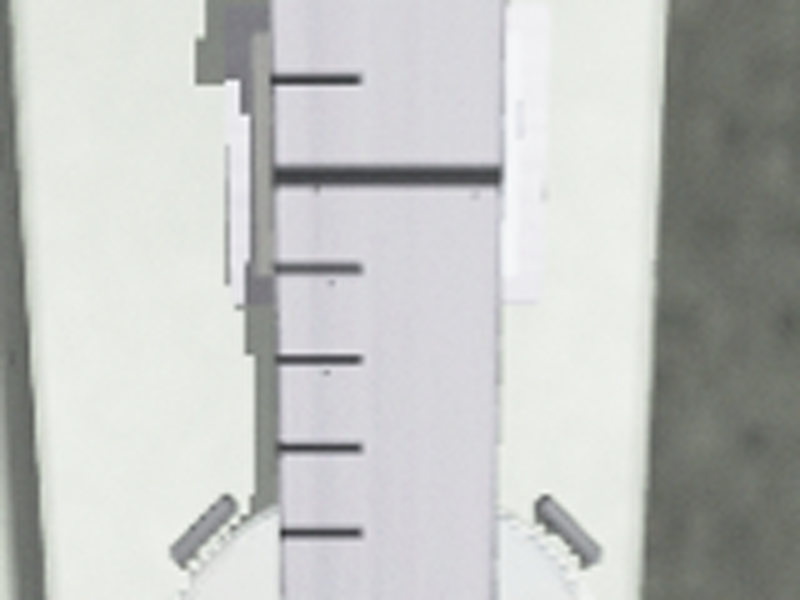

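The wrist view shows the 50 mm line at crop row 175 (image (317,95)) with short lines below it. The mouth is just out of frame at the top. TCP travel is 96.6 mm, so I'll draw 3.4 mm more, then cross-check.

Call:
{"fn": "arm_command", "kwargs": {
  "steps": "-1 0.0001 -0.0034 0 0 0 0; -1 0 0 0 0 0 0; -1 0 0 0 0 0 0; -1 0 0 0 0 0 0; -1 0 0 0 0 0 0"
}}

```text
t: 9.95
eef_pos: [0.5095, 0.1723, 0.1461]
orientation: [-0.506, 0.494, -0.492, 0.507]
ft_force: [-2.6, 4.8, 5.0]
opening: 0.311
```

```bash
python3 -c "
from h import *
from fit import *
x=np.array(W(p,np.zeros(3)));yv=np.array([-np.sin(p[2]),np.cos(p[2]),0])
for r in (75,175,268,359,447,532): print(r,((onz('w3',(240+(387+.5)/5-.5,60+(r+.5)/5-.5),.114)-x)@yv*1e3).round(1))
s=manip.sense();print(s['t'],s['eef_pos'],s['ft_force'],s['qd'].round(4),s['opening']*85)
snap('scene','sc4',(230,180,350,260),6); snap('top','top4',(230,185,330,245),8); snap('wrist','w4',(240,0,400,110),5)
"
```

```text
75 5.2
175 -5.3
268 -15.4
359 -25.5
447 -35.6
532 -45.6
9.95 [0.50954079 0.1723417  0.14609165] [-2.5524294   4.84580937  4.9751493 ] [ 0.0004  0.0011 -0.0004 -0.      0.0013 -0.0006] 26.462473064921397
```

View pics/sc4.png

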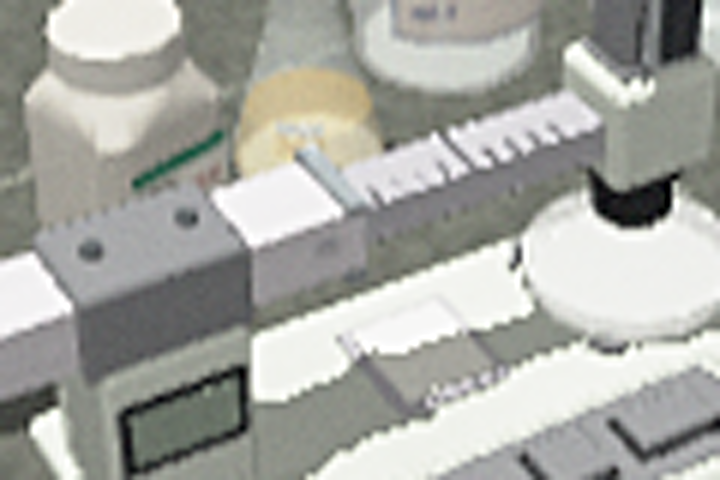

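View pics/w4.png

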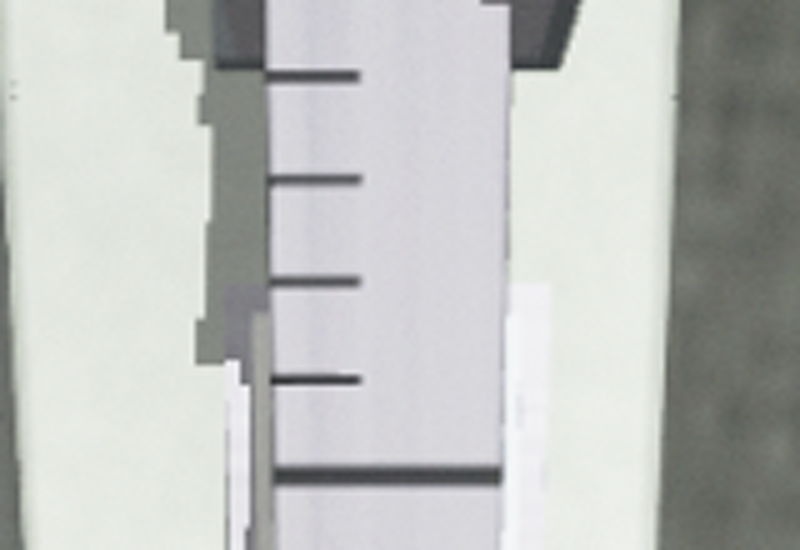

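The scene crop shows the 50 mm line at about (455,148), four short lines (60-90), and the sleeve mouth at about (340,190). The wrist crop shows the 60-90 lines between the 50 mm line (row 475) and the mouth. TCP travel reads 99.9 mm. The camera estimate gives about 98.7 mm, or roughly 99.9 mm with the 1-2 mm calibration offset seen earlier. Everything is still and the dish is in its lugs, so I'm handing in.

```bash
python3 -c "
from h import *
print(hand_in()); s=manip.sense(); print(s['t'],s['eef_pos'],s['opening']*85)"
```

```text
the job is handed in; nothing more can be done
None
the job is handed in; nothing more can be done
```

I pressed the round, square and long keys one at a time. I then pinched the grip with the lock button squeezed in and drew the arm out to the 100 mm mark. I handed in still holding it there; no verdict was reported.

**Keys:** the wrist force rose to 8.6, 10.6 and 13.1 N, well above the 4.5 N needed, so I took each as fully down.

**Grip:** with the squeeze set to 45 N, the fingers read about 26.5 mm apart, against 27.5 mm expected for the squeezed grip. The reading stayed steady while I drew the arm out, and the arm came free of its lock. I did not measure the button's travel or its contact force directly.

**Arm position:** the two checks differ by about 1 mm, and both are inside the ±4 mm allowed:
- The tool moved 99.9 mm from the parked position.
- The 50 mm line in the wrist picture gave about 98.7 mm. The 1–2 mm calibration offset I saw earlier would account for the gap.

I never saw the 100 mm line clearly at the mouth itself. The last pictures showed the 60–90 mm lines between the 50 mm line and the mouth.

**Surroundings:** the arm was at rest and the sample dish was still between its lugs in the last scene picture. I did not measure the positions of the spare dishes, beaker or flask afterwards, but no move went near them and I felt no unexpected contact. It finished at about 10 s of the 48 s allowed.

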